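# Hold a test pot under its proof load in the hand press

## Robot

A 7-joint arm with a two-finger parallel gripper is mounted at the origin on the work surface; the furniture and walls round the work are solid. World frame = base frame: x ahead of the robot, y to its left, z up, the work surface at z = 0. Lengths are in m, angles in rad, forces in N, time in s.
With the tool pointing down it reaches from about 0.35 to 0.9 m from the base axis. Payload 8.1 kg.
Tool frame: the origin (TCP) lies at the very end of the fingers, on their centre line; the grasp point (between the pads) lies 19 mm behind it; z points along the fingers, y is the line along which they close (so a half turn about z gives the same grasp; the last joint's range is limited). The gripper opens to 92 mm and grips with 3 to 60 N. Pads are 19 mm wide; open, the fingers measure 130 mm over their backs; the gripper's body (75 mm by 190 mm) begins 47 mm behind the grasp point.
Start: joints at [1.191, 0.434, 0.025, 1.573, -0.012, 1.134, -0.075], TCP at [0.171, -0.601, 0.227] pointing down, gripper open.
Joint ranges: [-2.62, 2.62], [-0.44, 2.09], [-1.27, 1.32], [0.08, 2.57], [-1.32, 4.46], [0.12, 2], [-2.74, 2.74]. Speed limits (rad/s): [2.22, 2.22, 3.01, 3.01, 3.14, 3.14, 3.14].

## Interface

Orientations are given as a rotation vector (axis times angle).
In Python, from cell import arm gives the robot as it stands.
- The arm moves only by the tool drive_tool, never from a script. Its argument "targets" is a list of rows, each a list of 7 numbers: the turn, a rotation vector about the world's x, y, z in units of 5 degrees (1.0 is 5 degrees), then the shift along the world's x, y, z in units of 40 mm (1.0 is 40 mm), then the opening, from 0 (shut) to 1 (fully open). In form: [[wx, wy, wz, dx, dy, dz, fingers], ...]. A call has 1 to 5 rows; each row is the pose to reach, as a shift and turn from the pose commanded when the call began; what a row does not reach only later rows make up. A row lasts 1/10 s, in which the tool goes at most 50 mm and 8.59 degrees, less where a joint would pass 70% of its speed; a pose out of reach is approached as far as the arm can. A call with a gripper value outside its range is refused whole. The fingers move at their own pace and stop on an object; "force" is the grip in N (left out, the last holds). Time passes only in rows, so rows that repeat a pose let the fingers close. It gives the time, the measured TCP pose, the force, the opening and the grip force at its end, in the units of the state.
- arm.observe(): the state, without advancing time (a new reading comes with each control period).
- arm.get_image(name): name is "scene" or "top" or "wrist"; returns a dict with "pixels" (400x640x3 uint8, red, green, blue), "intrinsics" (3x3 intrinsics, pixels), "rvec" (rotation vector, rad) and "tvec" (3), from world to camera coordinates, as OpenCV has them; the wrist camera has in their place "mount" (4x4, takes a point from camera to tool coordinates, whose origin is the TCP and whose axes are the flange's). Camera axes: x right, y down, z forward; pixel columns grow to the right and rows downward; lengths in m; the calibration is good to about 2 mm. A picture is of the moment at which its call begins: read the wrist's pose just before it. There is no depth.
- arm.sign_off(): hands the job in; it is judged then, once.
The state is a dict: "clock": time; "joints": joint angles; "dq": joint speeds; "joint_efforts": joint torques, N m; "position": TCP position; "ee_rot": TCP orientation; "force": force on the tool from outside, world axes, zero at the start; "ft_torque": the same for the moment, N m; "width": opening from 0.0 (shut) to 1.0 (fully open); "gripper_force": force on a finger pad.
Only numpy, scipy, OpenCV 4.12 (cv2) and the standard library are available. Lean on these libraries where they do the work, as an engineer would, in place of code of your own. Each camera call takes 0.05 s, during which the arm holds its last target. There are 200 camera calls.

## Task

Load-test the low pot that stands on the round pedestal of the small hand press. Swing the press arm back over the pot until it comes up against its stop, push the palm knob down until you feel the pad settle on the pot's rim, then push 10 mm further so that the pad's spring is squeezed by 10 mm, without ever running the spring to its end. The pot must stay upright where it stands, without the robot itself touching it; the taller pot and the bird beside the press are to be left alone, and the program finishes while still holding the knob down at that load.

Things in the scene. Friction and masses are not known exactly. Their poses are not given: they have to be found in the camera images.
- press: Grey hand press bolted to the table. Origin on the table top, straight below the axis of the pedestal. Its +x axis points from the pedestal to the steel column, which stands 110 mm along +x (radius 14 mm, top at 200 mm). Base plate 215 x 100 x 12 mm. The arm turns round the column's vertical axis at a height of 171 to 195 mm; the knob's axis is 110 mm from the column's axis.
- knob_top (a point): Centre of the flat top of the black palm knob (round, 42 mm across over its upper 15 mm, 22 mm high, narrower below) on top of the ram. It is 270 mm above the table when up. The ram slides straight down through the end of the arm by at most 52 mm. It springs back up: 2 N start it moving, rising to 4 N at full travel, until the pad meets something. It moves with arm and ram. The points of arm and ram keep x and y axes turned with the arm.
- pad_face (a point): Centre of the underside of the round steel pad (86 mm across), under the ram; 120 mm above the table when the knob is up, moving with arm and ram. The pad's stem slides up into the ram's sleeve against a spring (4 N to start it, 0.6 N more per mm, end stop at 20 mm): with the spring squeezed 10 mm the pad bears on the pot with about 10 N and the knob pushes back with about 13 N.
- press_arm (a joint): Swing of the press arm, rad. 0 = against its stop, with knob and pad straight above the pedestal; grows up to 1.5 as the arm is swung away, clockwise seen from above (knob moving towards the press's own +y side). Stiff, stays where it is left; about 1.5 N at the knob swings it.
- press_ram (a joint): Downward travel of the knob and ram in the arm, m: 0 = up, 0.052 = fully down.
- press_pad (a joint): How far the pad's spring is squeezed, m: 0 = not at all, 0.02 = end stop. Grows only once the pad stands on the pot.
- pot_middle (a point): Centre, half-way up, of the low cream test pot (73 mm across, 41 mm high, open bowl, its rim a flat circle) that stands loose on the pedestal, within 4 mm of its centre.
- pedestal: Round wooden pedestal top (88 mm across) on a stem in the press's base; origin at the centre of its upper face. It has been set to a height of 45 to 63 mm above the table and is locked there, so the pot's rim is 16 to 34 mm below the raised pad.
- tall_pot: The taller cream pot, 62 mm across, 61 mm high, standing loose on the table beside the press, to be left alone. Origin at the centre of its underside.
- bird: Cream cast bird, 75 x 68 x 98 mm, standing loose on the table beside the press, to be left alone. Origin at the centre of its underside.
Mind the look-alikes: they are no part of the job. Leave any orange look-alike of the part that bears pot_middle alone.

How it is judged:
By the outcome, as a careful person would: the job done as asked, in the order asked, and still so for the second after the job is handed in, while the arm keeps its last pose, push and grip.
It also fails if it takes over 45 s, if anything falls off the work surface, if the arm or the gripper's body presses on something with over 40 N, if the wrist force passes 120 N, or if a joint passes its speed limit or range.

## Working session

There is one attempt and no reset: what is moved stays moved. The work goes in short steps, Python scripts to look and compute and a tool call to move; the robot and the scene stay as the last step left them, time stands still between calls to the robot, and variables do not carry over. Pictures are saved under pics/ and viewed, at most 10 in all, crops included, and the job is handed in when it is done.

Besides the shell and the picture viewer there is one more tool, called as name(argument=value, ...) on one line, values as JSON. drive_tool: Moves the arm, as the interface text tells. Its arguments: {"type":"object","properties":{"targets":{"type":"array"},"force":{"type":"number"}},"required":["targets"]}

```bash
mkdir -p pics; cat > h.py <<'E'
from cell import arm
import numpy as np, cv2, pickle
def grab(n):
    s=arm.observe(); d=arm.get_image(n); d['state']=s; pickle.dump(d,open(f'pics/{n}.pkl','wb')); return d
def P(d): 
    R=cv2.Rodrigues(np.array(d['rvec'],float))[0]; return R,np.array(d['tvec'],float).ravel(),np.array(d['intrinsics'],float)
def proj(d,X):
    R,t,K=P(d); c=np.atleast_2d(X)@R.T+t; u=c@K.T; return u[:,:2]/u[:,2:]
def atz(d,uv,z):
    R,t,K=P(d); r=R.T@np.linalg.inv(K)@[uv[0],uv[1],1]; C=-R.T@t; return C+r*(z-C[2])/r[2]
E
python3 - <<'E'
from h import *
for n in('scene','top'):
    d=grab(n); cv2.imwrite(f'pics/{n}0.png',d['pixels'][:,:,::-1]); R,t,K=P(d); print(n,-R.T@t,K[0,0])
s=arm.observe(); print(s)
E
```

```text
scene [0.0252171  0.35173743 0.78914947] 382.98566812831467
top [ 0.35153999 -0.06286825  1.11450265] 447.97138366888953
{'clock': 0.1, 'joints': array([ 1.19140726,  0.43516019,  0.02492965,  1.57399602, -0.01157221,
        1.13400218, -0.07505341]), 'dq': array([ 0.00130993, -0.0021351 , -0.00055638, -0.00233263, -0.00139098,
       -0.00040601, -0.00090728]), 'joint_efforts': array([ 3.99093755e-03, -6.69130969e+01,  9.88343954e-01, -3.15147293e+01,
       -6.05460140e-02,  3.75000620e-02,  4.63686058e-05]), 'position': array([ 0.17063275, -0.60078178,  0.22602258]), 'ee_rot': array([-3.11017948e+00, -4.33246927e-01,  5.18134387e-04]), 'force': array([-0.06298273, -0.4582552 , -0.85480962]), 'ft_torque': array([-0.01272322,  0.01606537,  0.04554837]), 'gripper_force': 0.0, 'width': 0.9982228909419583}
```

View pics/scene0.png

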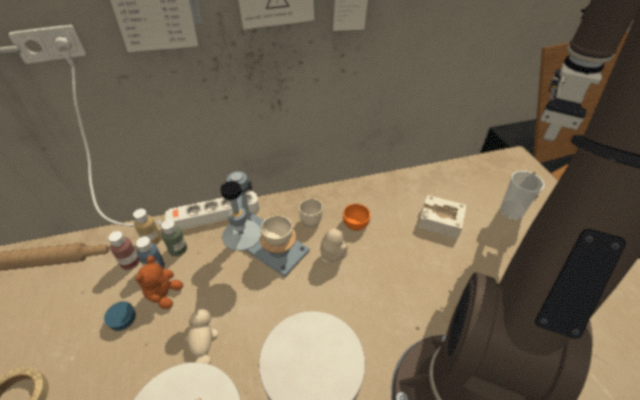

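View pics/top0.png

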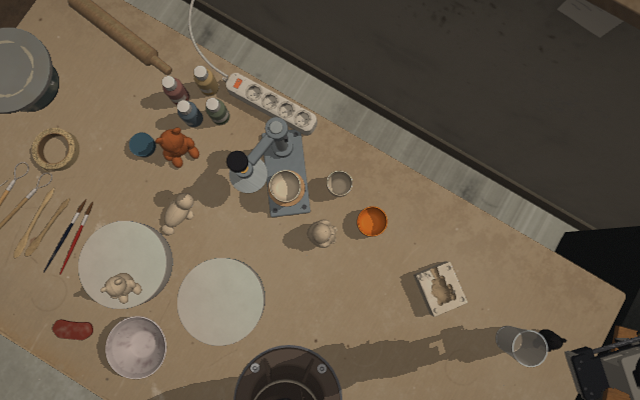

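Scene: the press is at about (260,230), with its knob at (231,190), the cream pot at (277,235), the tall pot at (311,212) and the bird at (334,245). Top: the column is at (277,130), the knob at (237,160) and the pot on the pedestal at (286,187). The orange bowl at (371,222) is the look-alike. The low cream pot on the pedestal of the press fits the description. I'll confirm it in an enlarged crop.

```bash
python3 - <<'E'
from h import *
a=pickle.load(open('pics/top.pkl','rb'))['pixels'][100:230,210:400,::-1]
b=pickle.load(open('pics/scene.pkl','rb'))['pixels'][160:280,200:390,::-1]
cv2.imwrite('pics/crop1.png',cv2.resize(a,None,fx=4,fy=4,interpolation=2))
cv2.imwrite('pics/crop2.png',cv2.resize(b,None,fx=4,fy=4,interpolation=2))
E
```

```text
(no output)
```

View pics/crop1.png

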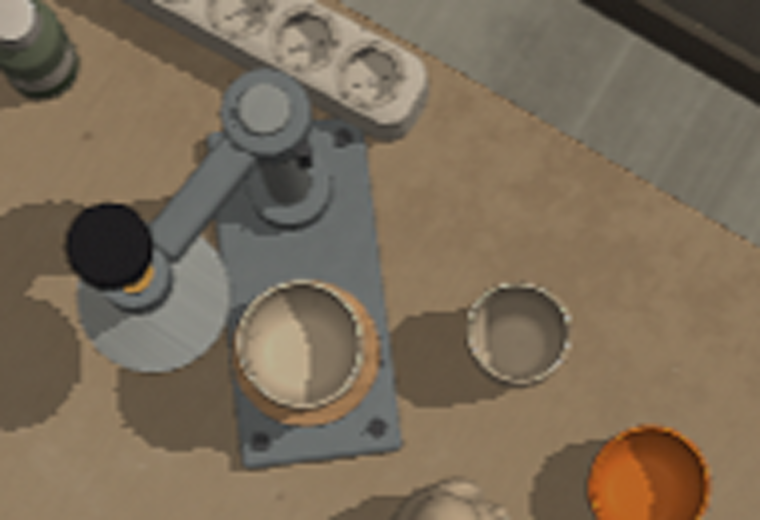

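View pics/crop2.png

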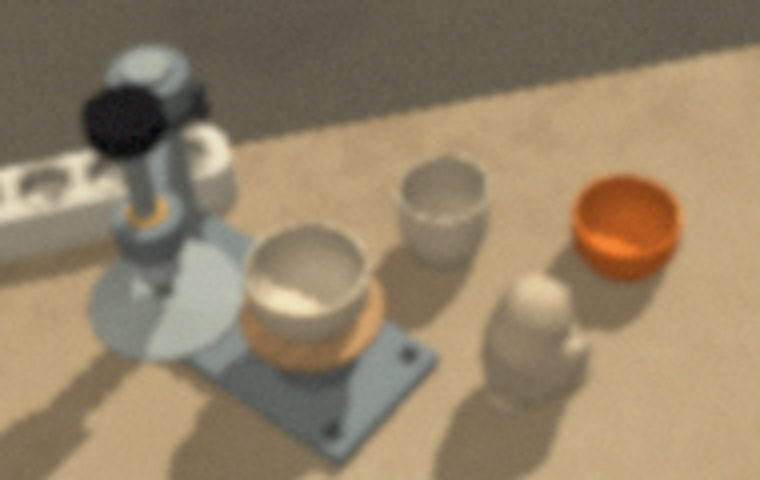

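The crops confirm it. The low cream pot is on the wooden pedestal, with its rim centre at top-view pixel (284.7,186). The knob is at (237.5,161.2) and the column top at (276.2,126.7). The front plate corners are at (270.7,217) and (310,211.7).

```bash
python3 - <<'E'
from h import *
from scipy.optimize import least_squares
t=pickle.load(open('pics/top.pkl','rb')); s=pickle.load(open('pics/scene.pkl','rb'))
np.set_printoptions(precision=4,suppress=True)
C=atz(t,(276.2,126.7),.2); K=atz(t,(237.5,161.2),.27); K2=atz(s,(230.7,189.5),.27)
print('col',C,'knob',K,K2,'dist',np.linalg.norm((K-C)[:2]))
a=atz(t,(270.7,217),.012);b=atz(t,(310,211.7),.012);print('plate w',np.linalg.norm(a-b),(a+b)/2)
r=least_squares(lambda X:np.r_[proj(t,X)[0]-(284.7,186),proj(s,X)[0]-(277,227)],[.5,0,.09]);print('rim',r.x,r.fun)
# joint fit: x,y,yaw,arm
def pts(p):
    x,y,w,q=p; ux=np.array([np.cos(w),np.sin(w)]); uy=np.array([-ux[1],ux[0]]); o=np.array([x,y]); c=o+.11*ux
    k=c-.11*(np.cos(q)*ux-np.sin(q)*uy)
    return o,ux,uy,c,k
def f(p):
    o,ux,uy,c,k=pts(p)
    return np.r_[proj(t,np.r_[c,.2])[0]-(276.2,126.7),proj(t,np.r_[k,.27])[0]-(237.5,161.2),proj(s,np.r_[k,.27])[0]-(230.7,189.5),
     (a[:2]-b[:2])@ux/.1*30, (((a+b)/2)[:2]-o)@uy*450]
for w0 in(0,):
    r=least_squares(f,[.4,0,w0,.8]);print(r.x,r.fun);o,ux,uy,c,k=pts(r.x);print('o',o,'col',c,'knob',k,'uy',uy)
for q in np.arange(0,1.01,.1):
    print(q, pts([*r.x[:3],q])[4])
E
```

```text
col [0.6105 0.0276 0.2   ] knob [0.5214 0.0926 0.27  ] [0.5184 0.0976 0.27  ] dist 0.11029942761101517
plate w 0.09756529807147732 [0.4425 0.0049 0.012 ]
rim [0.4996 0.0137 0.1013] [ 0.1048  0.1156 -0.1583 -0.019 ]
[0.5006 0.0129 0.1422 0.7831] [-0.4477  0.4654 -0.8766  0.0273  0.5035 -1.5971 -0.2847  0.1098]
o [0.5006 0.0129] col [0.6095 0.0285] knob [0.5213 0.0943] uy [-0.1417  0.9899]
0.0 [0.5006 0.0129]
0.1 [0.4996 0.0239]
0.2 [0.4997 0.0349]
0.30000000000000004 [0.5009 0.0458]
0.4 [0.5031 0.0566]
0.5 [0.5065 0.0671]
0.6000000000000001 [0.5108 0.0771]
0.7000000000000001 [0.5162 0.0868]
0.8 [0.5224 0.0958]
0.9 [0.5296 0.1041]
1.0 [0.5375 0.1117]
```

drive_tool(targets=[[0,0,-1.5,0,0,1.2,1],[0,0,-3,0.3,0.6,2.4,1],[0,0,-4.5,0.8,1.6,2.6,1],[0,0,-5,1.3,2.6,2.6,1],[0,0,-5,1.8,3.6,2.6,1]])

```text
clock: 0.6
position: [0.2434, -0.4557, 0.331]
ee_rot: [3.131, -0.253, 0.001]
force: [0.7, 0.6, 0.5]
width: 1.002
gripper_force: 0.0
```

drive_tool(targets=[[0,0,0,0.5,1,0,1],[0,0,0,1,2,0,1],[0,0,0,1.5,3,0,1],[0,0,0,2,4,0,1],[0,0,0,2.5,5,0,1]])

```text
clock: 1.1
position: [0.343, -0.2554, 0.3306]
ee_rot: [3.131, -0.251, -0.0]
force: [2.0, -0.2, 0.5]
width: 0.996
gripper_force: 0.0
```

drive_tool(targets=[[0,0,0,0.5,1,0,1],[0,0,0,1,2,0,1],[0,0,0,1.5,3,0,1],[0,0,0,2,4,0,1],[0,0,0,2.5,5,0,1]])

```text
clock: 1.6
position: [0.443, -0.0555, 0.3307]
ee_rot: [3.131, -0.251, -0.0]
force: [0.2, -1.0, -0.7]
width: 0.998
gripper_force: 0.0
```

drive_tool(targets=[[0,0,0,0.5,0.9,0,1],[0,0,0,1,1.9,0,1],[0,0,0,1.5,2.9,0,1],[0,0,0,1.95,3.75,0,1],[0,0,0,1.95,3.75,0,1]])

```text
clock: 2.1
position: [0.5214, 0.0984, 0.33]
ee_rot: [-3.129, 0.239, 0.002]
force: [-0.9, -0.4, -1.1]
width: 0.999
gripper_force: 0.0
```

```bash
python3 - <<'E'
from h import *
from scipy.spatial.transform import Rotation as Ro
np.set_printoptions(precision=4,suppress=True)
d=grab('wrist'); s=d['state']; M=np.array(d['mount'])
cv2.imwrite('pics/wrist1.png',d['pixels'][:,:,::-1])
print(s['position'],s['ee_rot']); print(M); print(d['intrinsics'])
T=np.eye(4);T[:3,:3]=Ro.from_rotvec(s['ee_rot']).as_matrix();T[:3,3]=s['position']
W=np.linalg.inv(T@M); d['rvec']=cv2.Rodrigues(W[:3,:3])[0]; d['tvec']=W[:3,3]
print('expected knob',proj(d,[.5213,.0943,.27]))
pickle.dump(d,open('pics/wrist.pkl','wb'))
E
```

```text
[0.5214 0.0984 0.33  ] [-3.1294  0.2395  0.0017]
[[-0.0011 -0.9549 -0.2968  0.0812]
 [ 1.     -0.0008 -0.0009  0.0003]
 [ 0.0007 -0.2968  0.9549 -0.158 ]
 [ 0.      0.      0.      1.    ]]
[[305.9697   0.     317.1915]
 [  0.     305.9697 202.7211]
 [  0.       0.       1.    ]]
expected knob [[322.7452 218.9339]]
```

View pics/wrist1.png

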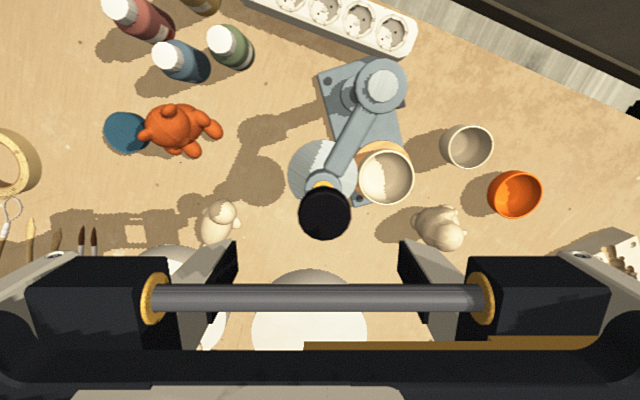

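Wrist view: the black knob is centred at about (324.5,213), roughly central between the open fingers. The pot on the pedestal is at (385,177) and the column at (381,86).

```bash
python3 - <<'E'
from h import *
d=pickle.load(open('pics/wrist.pkl','rb'))
g=d['pixels'].max(2)<45; g=g[150:245,270:380].astype('uint8'); n,l,st,c=cv2.connectedComponentsWithStats(g); i=1+st[1:,4].argmax(); print(st[i],c[i]+[270,150])
print(atz(d,(324.5,213),.27), atz(d,(382,85),.2)); print(arm.observe()['position'])
E
```

```text
[  29   37   51   53 2136] [323.80430712 213.14185393]
[0.52581348 0.09228724 0.27      ] [0.61164064 0.02712765 0.2       ]
[0.52086648 0.09552513 0.32995682]
```

drive_tool(targets=[[0,0,0,0.06,-0.05,-0.6,1],[0,0,0,0.06,-0.05,-1.2,1],[0,0,0,0.06,-0.05,-1.6,1],[0,0,0,0.06,-0.05,-1.82,1],[0,0,0,0.06,-0.05,-1.82,1]])

```text
clock: 2.65
position: [0.5224, 0.0896, 0.257]
ee_rot: [3.13, -0.252, -0.003]
force: [-0.2, 0.5, -0.4]
width: 0.998
gripper_force: 0.0
```

drive_tool(targets=[[0,0,0,0,0,0,0.5],[0,0,0,0,0,0,0.3],[0,0,0,0,0,0,0.3],[0,0,0,0,0,0,0.3],[0,0,0,0,0,0,0.3]], force=5)

```text
clock: 3.15
position: [0.5233, 0.0908, 0.2582]
ee_rot: [-3.132, 0.25, -0.001]
force: [0.9, 0.4, -0.1]
width: 0.611
gripper_force: 0.0
```

drive_tool(targets=[[0,0,0,0,0,0,0.3],[0,0,0,0,0,0,0.3],[0,0,0,0,0,0,0.3],[0,0,0,0,0,0,0.3]], force=5)

```text
clock: 3.55
position: [0.5228, 0.0915, 0.2579]
ee_rot: [-3.131, 0.249, 0.001]
force: [-2.4, 3.4, 0.5]
width: 0.451
gripper_force: 5.0
```

drive_tool(targets=[[0,0,0,-0.06,-0.09,0,0.3],[0,0,0,-0.13,-0.19,0,0.3],[0,0,0,-0.2,-0.31,0,0.3],[0,0,0,-0.26,-0.43,0,0.3],[0,0,0,-0.26,-0.43,0,0.3]], force=8)

```text
clock: 4.05
position: [0.5115, 0.0738, 0.2578]
ee_rot: [-3.132, 0.249, 0.003]
force: [-6.2, 3.0, 2.5]
width: 0.445
gripper_force: 8.0
```

drive_tool(targets=[[0,0,0,-0.06,-0.12,0,0.3],[0,0,0,-0.11,-0.25,0,0.3],[0,0,0,-0.15,-0.38,0,0.3],[0,0,0,-0.19,-0.51,0,0.3],[0,0,0,-0.22,-0.64,0,0.3]])

```text
clock: 4.55
position: [0.5034, 0.0485, 0.2579]
ee_rot: [-3.131, 0.248, 0.001]
force: [-2.3, 3.9, 0.9]
width: 0.448
gripper_force: 8.0
```

drive_tool(targets=[[0,0,0,-0.03,-0.14,0,0.3],[0,0,0,-0.05,-0.28,0,0.3],[0,0,0,-0.06,-0.41,0,0.3],[0,0,0,-0.06,-0.55,0,0.3],[0,0,0,-0.06,-0.55,0,0.3]])

```text
clock: 5.05
position: [0.5016, 0.0245, 0.2579]
ee_rot: [3.13, -0.253, -0.0]
force: [-1.7, 0.7, 1.2]
width: 0.445
gripper_force: 8.0
```

drive_tool(targets=[[0,0,0,0,-0.07,0,0.3],[0,0,0,0.01,-0.13,0,0.3],[0,0,0,0.02,-0.19,0,0.3],[0,0,0,0.02,-0.19,0,0.3]])

```text
clock: 5.45
position: [0.5025, 0.018, 0.2579]
ee_rot: [3.131, -0.251, 0.0]
force: [-2.2, 2.0, 1.3]
width: 0.44
gripper_force: 8.0
```

drive_tool(targets=[[0,0,0,0,-0.04,0,0.3],[0,0,0,0.01,-0.08,0,0.3],[0,0,0,0.01,-0.08,0,0.3]])

```text
clock: 5.75
position: [0.5029, 0.0149, 0.2579]
ee_rot: [3.131, -0.251, 0.0]
force: [-1.6, 3.1, 0.1]
width: 0.444
gripper_force: 8.0
```

drive_tool(targets=[[0,0,0,0,-0.04,0,0.3],[0,0,0,0,-0.08,0,0.3],[0,0,0,0,-0.08,0,0.3]])

```text
clock: 6.05
position: [0.5027, 0.0121, 0.2579]
ee_rot: [-3.131, 0.25, 0.0]
force: [-2.4, 4.7, 0.2]
width: 0.447
gripper_force: 8.0
```

drive_tool(targets=[[0,0,0,0,-0.04,0,0.3],[0,0,0,0,-0.08,0,0.3],[0,0,0,0,-0.08,0,0.3]])

```text
clock: 6.35
position: [0.5026, 0.0119, 0.2579]
ee_rot: [-3.128, 0.246, 0.001]
force: [-2.5, 13.3, -1.1]
width: 0.443
gripper_force: 8.0
```

drive_tool(targets=[[0,0,0,0,0.06,0,0.3],[0,0,0,0,0.06,0,0.7],[0,0,0,0,0.06,0,0.7],[0,0,0,0,0.06,0,0.7],[0,0,0,0,0.06,0,0.7]])

```text
clock: 6.85
position: [0.503, 0.0105, 0.258]
ee_rot: [3.131, -0.252, 0.001]
force: [0.1, -0.6, 0.4]
width: 0.691
gripper_force: 0.0
```

drive_tool(targets=[[0,0,0,0,0,0,0.7],[0,0,0,0,0,0.5,0.7],[0,0,0,0,0,1,0.7],[0,0,0,0,0,1.2,0.5],[0,0,0,0,0,1.2,0]])

```text
clock: 7.35
position: [0.5034, 0.0112, 0.3068]
ee_rot: [-3.131, 0.251, -0.003]
force: [-0.2, 0.2, -0.2]
width: 0.57
gripper_force: 0.0
```

drive_tool(targets=[[0,0,0,0,0,0,0],[0,0,0,0,0,0,0],[0,0,0,0,0,0,0],[0,0,0,0,0,0,0],[0,0,0,0,0,0,0]])

```text
clock: 7.85
position: [0.5027, 0.0112, 0.3056]
ee_rot: [3.132, -0.25, -0.001]
force: [-0.6, 0.1, 0.4]
width: 0.141
gripper_force: 0.0
```

```bash
python3 - <<'E'
from h import *
t=grab('top'); s=grab('scene')
a=cv2.resize(t['pixels'][100:230,210:340,::-1],None,fx=3,fy=3,interpolation=2)
b=cv2.resize(s['pixels'][150:280,200:330,::-1],None,fx=3,fy=3,interpolation=2)
cv2.imwrite('pics/c3.png',np.hstack([a,b]))
for d in(t,s): print(proj(d,[.5027,.012,.27]),proj(d,[.5006,.0129,.27]))
o=arm.observe();print(o['position'],o['width'],o['force'],o['clock'])
E
```

```text
[[279.41441375 171.61491818]] [[278.91149882 172.68992549]]
[[269.76826613 172.17045391]] [[270.09884034 172.87040345]]
[0.50276374 0.01116201 0.30582788] 0.051919705544688256 [ 0.12877006 -0.3502133   0.04606044] 7.95
```

View pics/c3.png

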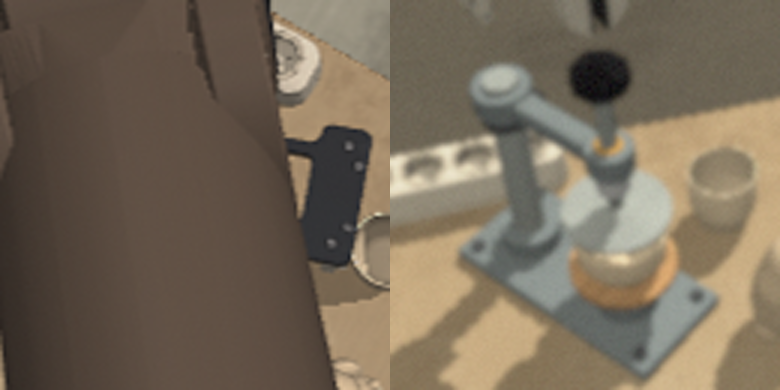

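The arm is against its stop. The scene crop shows the knob at about (270,174), straight above the pad, the pot and the pedestal. The pot is upright and undisturbed. Next I push down with the closed fingers.

drive_tool(targets=[[0,0,0,0,0,-0.3,0],[0,0,0,0,0,-0.6,0],[0,0,0,0,0,-0.75,0],[0,0,0,0,0,-0.8,0],[0,0,0,0,0,-0.8,0]])

```text
clock: 8.45
position: [0.5026, 0.0112, 0.2735]
ee_rot: [3.132, -0.25, -0.001]
force: [-0.5, -0.8, 0.6]
width: 0.006
gripper_force: 0.0
```

drive_tool(targets=[[0,0,0,0,0,-0.05,0],[0,0,0,0,0,-0.1,0],[0,0,0,0,0,-0.15,0],[0,0,0,0,0,-0.2,0],[0,0,0,0,0,-0.2,0]])

```text
clock: 8.95
position: [0.5031, 0.0112, 0.266]
ee_rot: [-3.131, 0.25, -0.001]
force: [1.0, 0.1, 1.3]
width: 0.006
gripper_force: 1.0
```

drive_tool(targets=[[0,0,0,0,0,-0.08,0],[0,0,0,0,0,-0.16,0],[0,0,0,0,0,-0.2,0],[0,0,0,0,0,-0.2,0]])

```text
clock: 9.35
position: [0.503, 0.0112, 0.2578]
ee_rot: [-3.131, 0.25, -0.0]
force: [2.4, 0.5, 3.7]
width: 0.007
gripper_force: 1.2
```

drive_tool(targets=[[0,0,0,0,0,-0.05,0],[0,0,0,0,0,-0.05,0]])

```text
clock: 9.55
position: [0.5029, 0.0112, 0.2558]
ee_rot: [-3.132, 0.251, -0.0]
force: [1.9, 0.2, 2.2]
width: 0.006
gripper_force: 1.2
```

drive_tool(targets=[[0,0,0,0,0,-0.05,0],[0,0,0,0,0,-0.05,0]])

```text
clock: 9.75
position: [0.5028, 0.0112, 0.2538]
ee_rot: [-3.132, 0.25, -0.0]
force: [0.9, 0.4, 2.7]
width: 0.006
gripper_force: 1.3
```

drive_tool(targets=[[0,0,0,0,0,-0.05,0],[0,0,0,0,0,-0.05,0]])

```text
clock: 9.95
position: [0.5029, 0.0112, 0.2519]
ee_rot: [-3.132, 0.251, -0.0]
force: [0.8, 0.2, 4.7]
width: 0.002
gripper_force: 1.8
```

drive_tool(targets=[[0,0,0,0,0,-0.05,0],[0,0,0,0,0,-0.05,0]])

```text
clock: 10.15
position: [0.5029, 0.0113, 0.2502]
ee_rot: [3.132, -0.25, 0.0]
force: [0.9, -0.1, 8.1]
width: 0.007
gripper_force: 3.8
```

```bash
cat > avg.py <<'E'
from h import *
L=[]
for i in range(14):
    arm.get_image('wrist'); o=arm.observe(); L.append([o['position'][2],*o['force']])
L=np.array(L); print(o['clock'],L.mean(0).round(5),(L.std(0)/14**.5).round(5))
E
python3 avg.py
```

```text
10.85 [ 2.5039e-01  1.4457e-01 -2.0700e-03  7.2905e+00] [1.0000e-05 1.3914e-01 1.7292e-01 9.6950e-02]
```

drive_tool(targets=[[0,0,0,0,0,-0.05,0],[0,0,0,0,0,-0.1,0],[0,0,0,0,0,-0.1,0]])

```text
clock: 11.15
position: [0.5029, 0.0112, 0.2464]
ee_rot: [3.131, -0.251, 0.001]
force: [-1.5, -0.6, 9.6]
width: 0.006
gripper_force: 4.9
```

```bash
python3 avg.py
```

```text
11.85 [ 0.24663 -1.08418 -0.13286  9.76503] [1.0000e-05 1.4767e-01 1.6179e-01 1.0202e-01]
```

drive_tool(targets=[[0,0,0,0,0,-0.04,0],[0,0,0,0,0,-0.08,0],[0,0,0,0,0,-0.11,0],[0,0,0,0,0,-0.135,0],[0,0,0,0,0,-0.135,0]])

```text
clock: 12.35
position: [0.503, 0.0112, 0.2415]
ee_rot: [3.131, -0.251, 0.001]
force: [-2.5, -0.8, 13.1]
width: 0.003
gripper_force: 6.5
```

```bash
python3 avg.py; python3 - <<'E'
from h import *
s=grab('scene'); cv2.imwrite('pics/c4.png',cv2.resize(s['pixels'][150:280,200:350,::-1],None,fx=4,fy=4,interpolation=2))
E
```

```text
13.05 [ 0.24155 -2.1375  -0.17712 13.13249] [0.      0.1967  0.09624 0.12246]
```

View pics/c4.png

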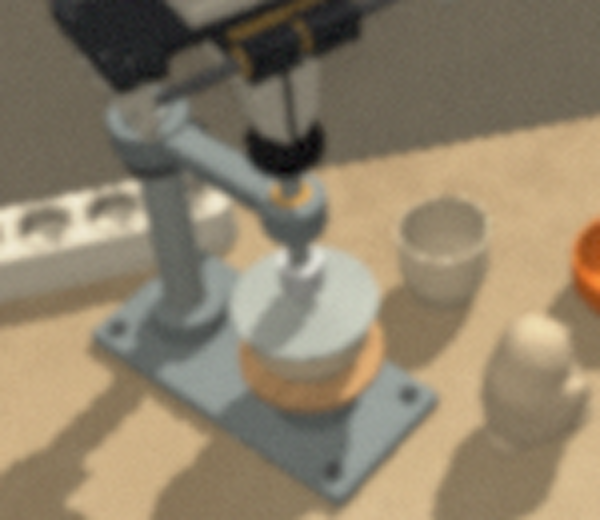

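The picture shows the pad lying flat on the upright pot and the fingers on the knob. The tall pot and the bird haven't moved. The force is 13.1 N at a travel that matches 10 mm of squeeze.

```bash
python3 -c "
from cell import arm
print(arm.sign_off())"
```

```text
the job is handed in; nothing more can be done
None
```

I swung the press arm to its stop and pushed the knob about 10 mm past rim contact, where it pushes back with 13.1 N (about 13 N expected); I handed the job in with the knob still held down and the pot upright, and no verdict came back.

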